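# Tell the steel V-block by its weight

## Task

Of the two look-alike V-blocks on the desk one is steel and the other is aluminium; lift them to feel which is the heavy steel one, and stand that one upright near the middle of the dark granite plate. Leave the light one standing upright on the desk, never set it on the granite, and set the blocks down rather than dropping them.

Things in the scene. Friction and masses are not known exactly. Their poses are not given: they have to be found in the camera images.
- v_block_1_center (a point): V-block of bare grey metal, 35 x 60 x 40 mm high, standing on the desk with its V notch (some 20 mm deep) open upward. Point: its centre, 20 mm above its base. z up, x through the 35 mm thickness (grip across x, below the notch), y along the 60 mm. One V-block is steel, about 0.56 kg, the other aluminium, about 0.19 kg: only the weight tells.
- v_block_2_center (a point): The other V-block of bare grey metal, 35 x 60 x 40 mm high, standing on the desk with its V notch (some 20 mm deep) open upward. Point: its centre, 20 mm above its base. z up, x through the 35 mm thickness (grip across x, below the notch), y along the 60 mm. One V-block is steel, about 0.56 kg, the other aluminium, about 0.19 kg: only the weight tells.
- plate_top (a point): Centre of the top face of the granite plate: a flat, dark, empty rectangular slab fixed to the desk, 160 mm (its x) by 140 mm (its y); its top face is 25 mm above the desk. z is up. Behind and to the right of the work a large monitor on its foot stands above the desk: keep clear of it.
Things that resemble listed ones, but are neither listed nor needed, are in the scene too. Leave any green look-alike of the part that bears v_block_1_center alone.

How it is judged (in metres and radians):
On the way:
1. a V-block is picked up clear of the desk (((height (world z) of v_block_1_center above 0.06 m and contact force between the fingers and v_block_1 above 1 N) or (height (world z) of v_block_2_center above 0.06 m and contact force between the fingers and v_block_2 above 1 N))), for 0.1 s.
At the end, for the whole second after the job is handed in: The heavy (steel) V-block stands upright (within 8 degrees), at rest with its full weight on the granite plate, its centre within 40 mm horizontally of the plate's centre; the light one stands upright and at rest on the desk (((contact force between v_block_1 and granite_plate above 3.5 N and horizontal distance between v_block_1_center and plate_top below 0.04 m and height (world z) of v_block_1_center between 0.037 and 0.053 m and angle between each of v_block_1_center, v_block_2_center's own z axis and vertical below 0.15 rad and linear speed of each of v_block_1, v_block_2 below 0.02 m/s and height (world z) of v_block_2_center between 0.012 and 0.028 m) or (contact force between v_block_2 and granite_plate above 3.5 N and horizontal distance between v_block_2_center and plate_top below 0.04 m and height (world z) of v_block_2_center between 0.037 and 0.053 m and angle between each of v_block_2_center, v_block_1_center's own z axis and vertical below 0.15 rad and linear speed of each of v_block_2, v_block_1 below 0.02 m/s and height (world z) of v_block_1_center between 0.012 and 0.028 m))); the robot touches nothing.
It fails at once if the light (aluminium) V-block is set down and released on the granite plate ((contact force between v_block_1 and granite_plate between 1.4 and 2.4 N and contact force between the fingers and v_block_1 below 0.2 N and linear speed of v_block_1 below 0.003 m/s and angular speed of v_block_1 below 0.03 rad/s) or (contact force between v_block_2 and granite_plate between 1.4 and 2.4 N and contact force between the fingers and v_block_2 below 0.2 N and linear speed of v_block_2 below 0.003 m/s and angular speed of v_block_2 below 0.03 rad/s)).
It fails at once if a V-block is dropped (falls freely from more than about 15 mm) ((linear speed of v_block_1 above 0.55 m/s and contact force between the fingers and v_block_1 below 0.3 N) or (linear speed of v_block_2 above 0.55 m/s and contact force between the fingers and v_block_2 below 0.3 N)).
It also fails if it takes over 64 s, if anything falls off the work surface, if the arm or the gripper's body presses on something with over 40 N, if the wrist force passes 120 N, or if a joint passes its speed limit or range.

## Robot

A 6-joint arm with a two-finger parallel gripper is mounted at the origin on a cart in front of the work surface, level with it; the furniture and walls round the work are solid. World frame = base frame: x ahead of the robot, y to its left, z up, the work surface at z = 0. Lengths are in m, angles in degrees, forces in N, time in s.
With the tool pointing down it reaches from about 0.275 to 0.725 m from the base axis. Payload 5.6 kg.
Tool frame: the origin (TCP) lies midway between the tips of the shut fingers; the grasp point (between the pads) lies 19 mm behind it; z points along the fingers, y is the direction in which the jaws open and shut (so a half turn about z gives the same grasp; the last joint's range is limited). The gripper opens to 85 mm and grips with 20 to 120 N. Pads are 22 mm wide; open, the fingers measure 114 mm over their backs; the gripper's body (76 mm by 85 mm) begins 54 mm behind the grasp point. The pads swing forward as they close: fully open they stand 13 mm farther back than shut.
Start: joints at [16.306, 14.616, 6.199, 0, -81.583, -16.306], TCP at [0.55, 0, 0.231] pointing down, gripper open.
Joint ranges: [-168.99, 168.99], [-69.2, 112.95], [-62.41, 85.93], [-164.36, 98.24], [-168.68, -3.75], [-174.98, 174.98]. Speed limits (degrees/s): [147.25, 147.25, 180, 180, 180, 180].

## Interface

Orientations are given as a 3x3 rotation matrix whose columns are the frame's x, y, z axes.
In Python, from workcell import status, cams, ticket gives the robot as it stands.
- The arm moves only by the shell command python3 -m jog 'ROWS' [OPENING] [FORCE]. ROWS is JSON, a list of rows, each a list of 6 numbers: the shift along the tool's x, y, z in cm, then the turn, a rotation vector about the tool's x, y, z in degrees. A call has 1 to 12 rows; each row is the pose to reach, as a shift and turn from the pose commanded when the call began, along the tool's axes at that moment; what a row does not reach only later rows make up. A row lasts 1/10 s, in which the tool goes at most 50 mm and 8.59 degrees, less where a joint would pass 70% of its speed; a pose out of reach is approached as far as the arm can. A call with a gripper value outside its range is refused whole. OPENING is the finger opening in cm, from 0 to 8.54, set as the call begins (- or left out, the last holds). The fingers move at their own pace and stop on an object; FORCE is the grip in N (left out, the last holds). Time passes only in rows, so rows that repeat a pose let the fingers close. It gives the time, the measured TCP pose, the force and the opening at its end, in the units of the state.
- status.get_state(): the state, without advancing time (a new reading comes with each control period).
- cams.capture(name): name is "scene" or "side" or "wrist"; returns (picture, depth): 384x512x3 uint8, red, green, blue; 384x512 float32, m along the optical axis (not along the pixel's ray), 0 where there is no reading.
- cams.camera_params(name): a dict with "K" (3x3 intrinsics, pixels), "xyz" and "rotation" of the camera in the world. Camera axes: x right, y down, z forward; pixel columns grow to the right and rows downward; lengths in m; the calibration is good to about 2 mm. A picture is of the moment at which its call begins: read the wrist's pose just before it. camera_params takes no time and is no camera call; for the wrist camera it gives the pose at the moment of the call.
- ticket.sign_off(): hands the job in, once; it reports no verdict.
The state is a dict: "time_s": time; "joints": joint angles; "qd": joint speeds; "effort": joint torques, N m; "tcp_pos": TCP position; "ee_rot": TCP orientation; "ft_force": force on the tool from outside, world axes, zero at the start; "moment": the same for the moment, N m; "gripper_width": finger opening in m.
Only numpy, scipy, OpenCV 4.12 (cv2) and the standard library are available. Lean on these libraries where they do the work, as an engineer would, in place of code of your own. Each camera call takes 0.05 s, during which the arm holds its last target. There are 200 camera calls.

## Working session

There is one attempt and no reset: what is moved stays moved. The work goes in short steps, Python scripts to look and compute and a shell command to move; the robot and the scene stay as the last step left them, time stands still between calls to the robot, and variables do not carry over. Pictures are saved under pics/ and viewed, about 8 in all and at most 12, crops included, and the job is handed in when it is done.

```bash
mkdir -p pics; python3 - <<'E'
from workcell import status,cams
import cv2,numpy as np
s=status.get_state();print(s)
ims=[]
for n in ("scene","side"):
    p,d=cams.capture(n);np.savez(f"{n}0.npz",p=p,d=d,**cams.camera_params(n))
    cv2.imwrite(f"pics/{n}0.png",cv2.resize(p[:,:,::-1],(768,576)))
    print(n,cams.camera_params(n))
E
```

```text
{'time_s': 0.0, 'joints': array([ 1.63066761e+01,  1.46516520e+01,  6.13128860e+00, -2.81649496e-02,
       -8.15823408e+01, -1.63075087e+01]), 'qd': array([-0.05436137, -0.04795824, -0.01537714,  0.07352213, -0.02087651,
       -0.09167148]), 'effort': array([-4.48901856e-04, -3.86631560e+01,  2.37934113e+01,  5.36471218e+00,
       -6.25866101e-03, -4.57470776e-06]), 'tcp_pos': array([5.49508781e-01, 6.91560727e-05, 2.30410309e-01]), 'ee_rot': array([[-8.68943042e-05, -9.99998272e-01, -1.85693563e-03],
       [-9.99999996e-01,  8.69623879e-05, -3.65838378e-05],
       [ 3.67452582e-05,  1.85693245e-03, -9.99998275e-01]]), 'ft_force': array([-0.36496138, -0.37893187,  0.07877447]), 'moment': array([-0.0481973 ,  0.01634608, -0.03727605]), 'gripper_width': 0.08546227022035326}
scene {'K': array([[380.93978927,   0.        , 255.69101267],
       [  0.        , 380.93978927, 190.45273517],
       [  0.        ,   0.        ,   1.        ]]), 'xyz': array([ 0.21685707, -0.52365027,  0.58078461]), 'rotation': array([[ 0.88839907, -0.2792438 ,  0.36437616],
       [-0.45874797, -0.56982877,  0.68179577],
       [ 0.01724478, -0.77286355, -0.63433788]])}
side {'K': array([[409.16358623,   0.        , 257.25777027],
       [  0.        , 409.16358623, 195.44186919],
       [  0.        ,   0.        ,   1.        ]]), 'xyz': array([ 0.60166187, -0.36801294,  0.78334193]), 'rotation': array([[ 0.98593445,  0.14845171, -0.07678117],
       [ 0.16685267, -0.84769776,  0.50355605],
       [ 0.00966653, -0.5092844 , -0.86054399]])}
```

View pics/scene0.png

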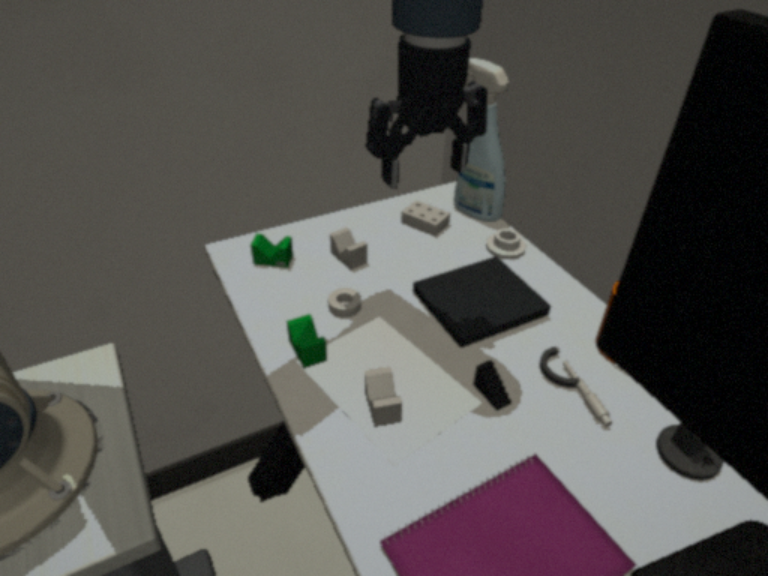

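View pics/side0.png

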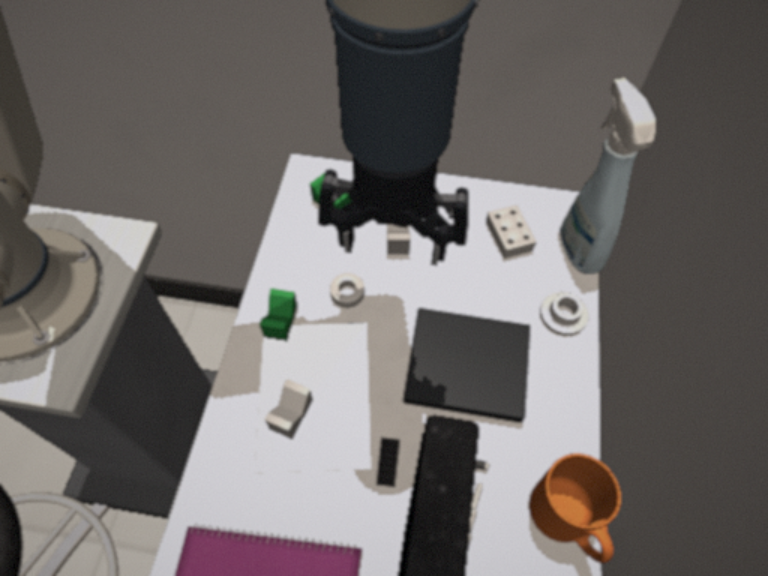

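Gray V-block candidates in the scene view (768 px picture) are at (349,247) and (383,395). The two green ones at (272,250) and (306,340) are the look-alikes to leave alone. The plate is at (482,300). Next I confirm with a crop and measure.

```bash
cat > h.py <<'E'
import numpy as np,cv2
def cloud(p,d,K,xyz,rotation):
    v,u=np.indices(d.shape)
    c=np.stack([(u-K[0,2])/K[0,0]*d,(v-K[1,2])/K[1,1]*d,d],-1)
    w=c@rotation.T+xyz; w[d==0]=np.nan
    return w
def rect(w,m):
    q=w[m][:,:2]; (c,s,a)=cv2.minAreaRect((q*1000).astype(np.float32)); return np.round(c,1),np.round(s,1),round(a,1)
E
python3 - <<'E'
from h import *
for n,rois in (("scene",{"A":(215,148,250,182),"B":(236,238,275,290),"plate":(270,165,372,235)}),("side",{"A":(254,145,278,176),"B":(172,248,212,292),"plate":(265,200,360,285)})):
    f=np.load(n+"0.npz");w=cloud(**f);p=f["p"].astype(int)
    for k,(a,b,c,d) in rois.items():
        m=np.zeros(p.shape[:2],bool);m[b:d,a:c]=1
        z=w[...,2]
        m&=(z>.008)&(z<.06) if k!="plate" else (z>.018)&(z<.032)&(p.max(2)<80)
        m=cv2.morphologyEx(m.astype(np.uint8),cv2.MORPH_OPEN,np.ones((2,2)))>0
        print(n,k,m.sum(),*rect(w,m),"z",np.round(np.nanpercentile(z[m],[2,50,98]),4))
        if k!="plate":
            t=m&(z>.033); print("  top",t.sum(),*rect(w,t), np.round(z[t].max(),4))
f=np.load("scene0.npz");p=f["p"]
cv2.imwrite("pics/crop.png",cv2.resize(p[140:300,150:340,::-1],(760,640))[:600])
E
```

```text
scene A 417 [nan nan] [0. 0.] 0.0 z [0.0009 0.027  0.0414]
  top 130 [530.2 191.6] [34.4 59.4] 10.5 0.0428
scene B 725 [ 456.6 -112.6] [99.5 31.4] 49.2 z [0.0017 0.0295 0.0414]
  top 288 [ 435.9 -115.5] [59.1 34.7] 75.9 0.0425
scene plate 2891 [667.3 -10.9] [180.1 134.2] 0.9 z [0.0164 0.0252 0.0273]
side A 253 [537.5 185.9] [35.8 49.5] 9.0 z [-0.0016  0.0246  0.0405]
  top 78 [538.5 167.1] [32.3 12.5] 14.1 0.0423
side B 696 [ 450.  -117.6] [73.9 31.5] 57.1 z [0.0013 0.0293 0.041 ]
  top 273 [ 440.6 -115.6] [60.  32.1] 76.4 0.0419
side plate 4773 [662.9 -10.4] [133.2 153.1] 88.8 z [0.02   0.0242 0.027 ]
```

View pics/crop.png

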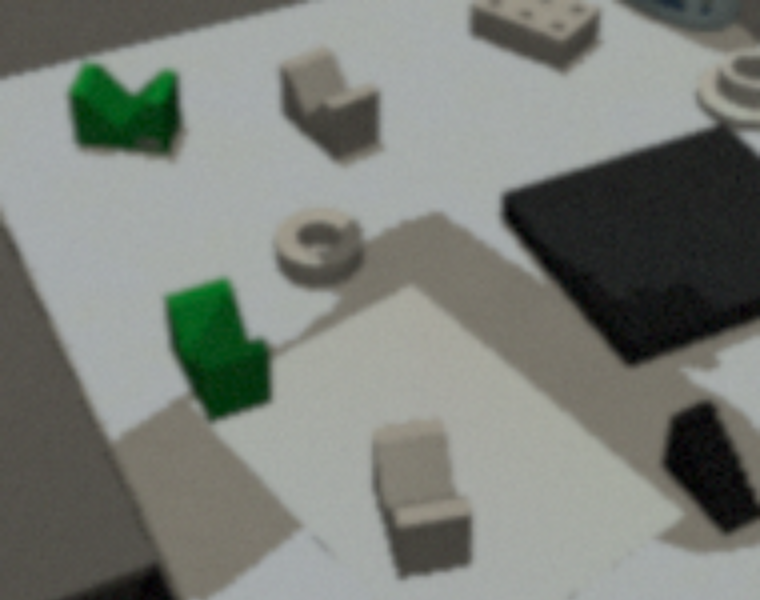

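The crop confirms the gray V-blocks at crop (330,105) = A and (422,497) = B. The greens are at (125,110) and (218,350). Next I check the monitor's location, then hover over B.

```bash
python3 - <<'E'
from h import *
for n in("scene","side"):
    f=np.load(n+"0.npz");w=cloud(**f);p=f["p"].astype(int)
    m=(w[...,2]>.1)&(w[...,2]<.7)&(w[...,0]>.45)&(w[...,1]<.08)&(p.max(2)<60)
    if n=="scene": m[:,:400]=0
    else: m[:270]=0
    m=cv2.erode(m.astype(np.uint8),np.ones((3,3)))>0
    print(n,m.sum(),np.round(np.nanpercentile(w[m],[1,10,50,90,99],axis=0),3).tolist())
    g=(p[...,1]>p[...,0]+40)&(p[...,1]>p[...,2]+40); 
    k,l,s,c=cv2.connectedComponentsWithStats(g.astype(np.uint8))
    for i in range(1,k):
        if s[i,4]>60: print("green",np.round(np.nanmin(w[l==i],0),3),np.round(np.nanmax(w[l==i],0),3))
E
python3 -m jog '[[1.5,1.5,1.5,0,0,2],[4,4,4,0,0,6],[7,7,6,0,0,10],[9.5,9,7.5,0,0,13],[11,10.7,8.5,0,0,14],[11.6,11.2,9,0,0,14],[11.6,11.2,9,0,0,14],[11.6,11.2,9,0,0,14],[11.6,11.2,9,0,0,14]]' 8.5 60
python3 - <<'E'
from h import *
from workcell import cams,status
q=cams.camera_params("wrist");p,d=cams.capture("wrist");np.savez("w1.npz",p=p,d=d,**q)
cv2.imwrite("pics/w1.png",p[:,:,::-1]);print(q)
w=cloud(p,d,**q);z=w[...,2]
m=(z>.032)&(z<.05)&(abs(w[...,0]-.438)<.06)&(abs(w[...,1]+.115)<.06)
print(m.sum(),rect(w,m))
E
```

```text
scene 21334 [[0.603, -0.43, 0.172], [0.604, -0.39, 0.198], [0.605, -0.318, 0.312], [0.606, -0.272, 0.442], [0.608, -0.261, 0.482]]
green [0.384 0.214 0.012] [0.444 0.273 0.042]
green [ 0.37  -0.011  0.019] [0.405 0.049 0.043]
side 3700 [[0.607, -0.333, 0.474], [0.609, -0.327, 0.481], [0.619, -0.302, 0.483], [0.63, -0.271, 0.484], [0.632, -0.262, 0.484]]
green [0.373 0.018 0.016] [0.407 0.048 0.042]
green [ 0.375 -0.012  0.036] [ 0.407 -0.001  0.041]
time_s: 1.0
tcp_pos: [0.4392, -0.1154, 0.1418]
ee_rot: [[-0.241, -0.971, 0.001], [-0.971, 0.241, -0.0], [-0.0, -0.001, -1.0]]
ft_force: [0.2, -0.4, 0.2]
gripper_width: 0.0849
{'K': array([[300.37081693,   0.        , 257.4426277 ],
       [  0.        , 300.37081693, 193.52331829],
       [  0.        ,   0.        ,   1.        ]]), 'xyz': array([ 0.42376482, -0.17850821,  0.2841515 ]), 'rotation': array([[-0.97066651,  0.23191651,  0.06341341],
       [ 0.24042777,  0.93739286,  0.25197046],
       [-0.00100717,  0.25982563, -0.96565503]])}
1710 (array([ 437.5, -113.9]), array([60.7, 34.8]), 75.9)
```

View pics/w1.png

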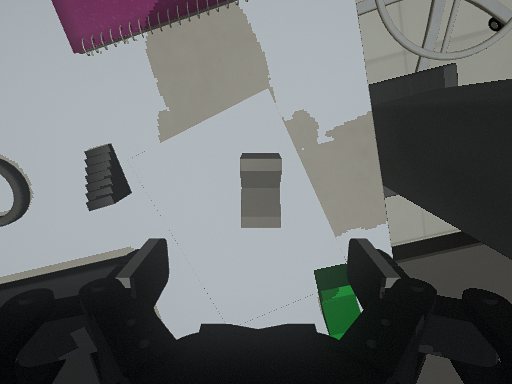

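Block B at wrist (260,190) is square with the jaws and clear of its neighbours. I descend and grip it.

```bash
python3 -m jog '[[-0.1,0.1,2,0,0,0],[-0.1,0.1,5,0,0,0],[-0.1,0.1,8,0,0,0],[-0.1,0.1,10.5,0,0,0],[-0.1,0.1,12.3,0,0,0],[-0.1,0.1,13.2,0,0,0],[-0.1,0.1,13.5,0,0,0],[-0.1,0.1,13.5,0,0,0],[-0.1,0.1,13.5,0,0,0]]'
python3 -m jog '[[0,0,0,0,0,0],[0,0,0,0,0,0],[0,0,0,0,0,0],[0,0,0,0,0,0],[0,0,0,0,0,0],[0,0,0,0,0,0],[0,0,0,0,0,0],[0,0,0,0,0,0],[0,0,0,0,0,0],[0,0,0,0,0,0]]' 2.5 70
```

```text
time_s: 1.95
tcp_pos: [0.4382, -0.1147, 0.0072]
ee_rot: [[-0.242, -0.97, 0.002], [-0.97, 0.242, -0.0], [-0.0, -0.002, -1.0]]
ft_force: [0.6, -0.2, 1.2]
gripper_width: 0.0851
time_s: 2.95
tcp_pos: [0.4375, -0.1148, 0.0068]
ee_rot: [[-0.242, -0.97, 0.001], [-0.97, 0.242, -0.0], [-0.0, -0.001, -1.0]]
ft_force: [-1.9, 0.9, 5.0]
gripper_width: 0.0335
```

```bash
python3 -m jog '[[0,0,-0.5,0,0,0],[0,0,-1.5,0,0,0],[0,0,-3,0,0,0],[0,0,-4.5,0,0,0],[0,0,-5.5,0,0,0],[0,0,-6,0,0,0],[0,0,-6,0,0,0],[0,0,-6,0,0,0],[0,0,-6,0,0,0],[0,0,-6,0,0,0],[0,0,-6,0,0,0],[0,0,-6,0,0,0]]'
python3 - <<'E'
from h import *
from workcell import cams,status
F=[status.get_state()["ft_force"][2]]
q=cams.camera_params("wrist");p,d=cams.capture("wrist");cv2.imwrite("pics/w2.png",p[:,:,::-1])
for i in range(5):
    F.append(status.get_state()["ft_force"][2]); cams.capture("wrist")
s=status.get_state();print(np.round(F,2),s["moment"],s["gripper_width"])
w=cloud(p,d,**q);z=w[...,2];m=(z>.085)&(z<.13)&(abs(w[...,0]-.438)<.05)&(w[...,1]<-.08);print(m.sum(),rect(w,m),np.nanpercentile(z[m],[5,95]))
E
```

```text
time_s: 4.15
tcp_pos: [0.4372, -0.1148, 0.0661]
ee_rot: [[-0.242, -0.97, -0.0], [-0.97, 0.242, -0.0], [0.0, 0.0, -1.0]]
ft_force: [-0.6, 0.3, -4.7]
gripper_width: 0.0333
[-4.7  -5.14 -5.34 -4.89 -5.25 -4.23] [0.01892851 0.0060154  0.00098685] 0.033356772239433306
20309 (array([ 438.4, -118.5]), array([ 56.9, 101.1]), 86.7) [0.0875529  0.12754586]
```

View pics/w2.png

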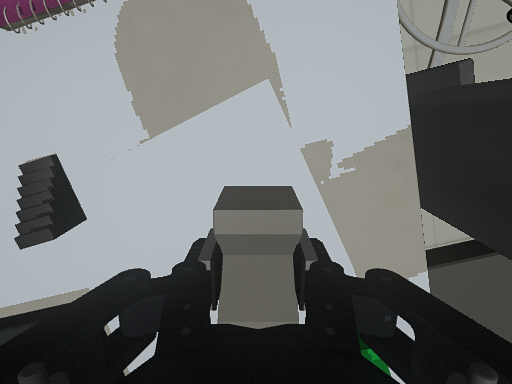

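Block B weighs about 5.0 N, so it is the steel one (aluminium would read about 1.9 N). The picture shows it upright between the pads at (258,250). I carry it to the plate.

```bash
python3 -m jog '[[0,0,-1,0,0,0],[0,0,-3,0,0,0],[-1,-1.2,-4.5,0,0,0],[-2.8,-3.5,-5,0,0,0],[-5,-6.2,-5,0,0,0],[-7.2,-9,-5,0,0,0],[-9.4,-11.7,-5,0,0,0],[-11.5,-14.3,-5,0,0,0],[-13.3,-16.6,-5,0,0,0],[-14.7,-18.3,-5,0,0,0],[-15.4,-19.2,-5,0,0,0],[-15.6,-19.5,-5,0,0,0]]'
python3 -m jog '[[0,0,0,0,0,0],[0,0,0,0,0,0],[0,0,0,0,0,0],[0,0,0,0,0,0]]'
python3 - <<'E'
from h import *
from workcell import cams,status
s=status.get_state();print(s["ft_force"],s["tcp_pos"],s["gripper_width"])
q=cams.camera_params("wrist");p,d=cams.capture("wrist");w=cloud(p,d,**q);z=w[...,2]
m=(z>.018)&(z<.035)&(p.max(2)<90)&(abs(w[...,0]-.66)<.12)&(abs(w[...,1])<.12)
print(m.sum(),rect(w,m),np.nanmin(w[m],0),np.nanmax(w[m],0))
p,d=cams.capture("scene");cv2.imwrite("pics/s3.png",cv2.resize(p[:,:,::-1],(768,576)))
E
```

```text
time_s: 5.65
tcp_pos: [0.665, -0.01, 0.116]
ee_rot: [[-0.241, -0.97, -0.0], [-0.97, 0.241, -0.0], [0.0, 0.0, -1.0]]
ft_force: [-0.2, 0.4, -4.7]
gripper_width: 0.0337
time_s: 6.05
tcp_pos: [0.6638, -0.0109, 0.1167]
ee_rot: [[-0.242, -0.97, 0.0], [-0.97, 0.242, 0.0], [-0.0, -0.0, -1.0]]
ft_force: [-0.6, 0.4, -5.1]
gripper_width: 0.0333
[-0.59076127  0.39065746 -5.0831818 ] [ 0.66380554 -0.01087043  0.11668832] 0.03333789844517182
21623 (array([660. ,  -6.5]), array([139.2, 158.8]), 89.7) [ 0.58075154 -0.07625227  0.02117054] [0.73961639 0.06340752 0.02730584]
```

View pics/s3.png

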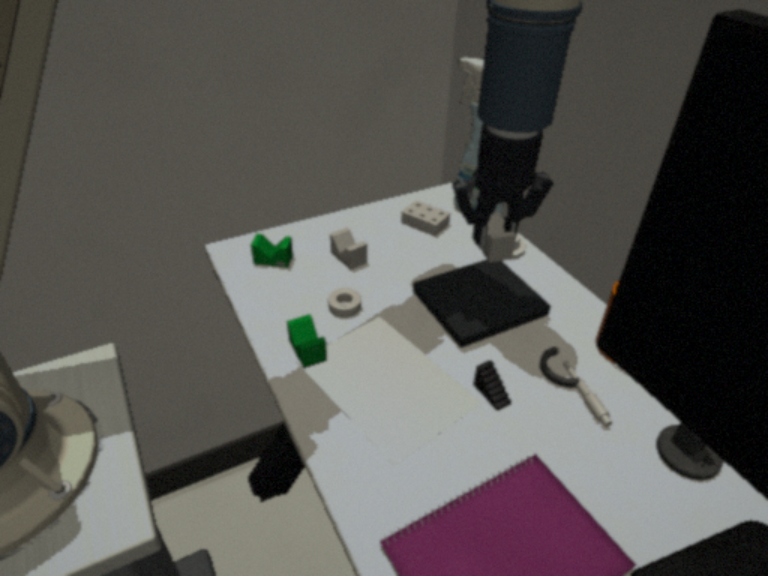

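The scene shows the block held at (498,240) over the plate, centred closely enough. I lower it.

```bash
python3 -m jog '[[-0.3,0.3,1.5,0,0,0],[-0.3,0.3,3.5,0,0,0],[-0.3,0.3,5.5,0,0,0],[-0.3,0.3,7,0,0,0],[-0.3,0.3,7.7,0,0,0],[-0.3,0.3,8,0,0,0],[-0.3,0.3,8.1,0,0,0],[-0.3,0.3,8.1,0,0,0],[-0.3,0.3,8.1,0,0,0],[-0.3,0.3,8.1,0,0,0]]'
python3 -m jog '[[0,0,0.05,0,0,0],[0,0,0.1,0,0,0],[0,0,0.15,0,0,0],[0,0,0.2,0,0,0],[0,0,0.2,0,0,0],[0,0,0.2,0,0,0]]'
```

```text
time_s: 7.15
tcp_pos: [0.6624, -0.0069, 0.036]
ee_rot: [[-0.242, -0.97, 0.001], [-0.97, 0.242, 0.0], [-0.0, -0.001, -1.0]]
ft_force: [-0.4, 0.1, -4.9]
gripper_width: 0.0337
time_s: 7.75
tcp_pos: [0.662, -0.007, 0.0332]
ee_rot: [[-0.242, -0.97, -0.0], [-0.97, 0.242, -0.0], [0.0, 0.0, -1.0]]
ft_force: [-0.7, -1.3, -4.3]
gripper_width: 0.0334
```

```bash
python3 -m jog '[[0,0,0.05,0,0,0],[0,0,0.1,0,0,0],[0,0,0.1,0,0,0],[0,0,0.1,0,0,0]]'
python3 -m jog '[[0,0,0.05,0,0,0],[0,0,0.05,0,0,0],[0,0,0.05,0,0,0],[0,0,0.05,0,0,0]]'
```

```text
time_s: 8.15
tcp_pos: [0.662, -0.0069, 0.0322]
ee_rot: [[-0.242, -0.97, -0.0], [-0.97, 0.242, -0.0], [0.0, 0.0, -1.0]]
ft_force: [-0.3, 0.1, -5.3]
gripper_width: 0.0335
time_s: 8.55
tcp_pos: [0.6621, -0.0069, 0.032]
ee_rot: [[-0.242, -0.97, 0.0], [-0.97, 0.242, -0.0], [-0.0, -0.0, -1.0]]
ft_force: [0.3, -0.1, -4.2]
gripper_width: 0.0335
```

```bash
python3 -m jog '[[0,0,0.05,0,0,0],[0,0,0.1,0,0,0],[0,0,0.1,0,0,0],[0,0,0.1,0,0,0]]'
python3 -m jog '[[0,0,0.05,0,0,0],[0,0,0.05,0,0,0],[0,0,0.05,0,0,0],[0,0,0.05,0,0,0]]'
```

```text
time_s: 8.95
tcp_pos: [0.6621, -0.007, 0.0319]
ee_rot: [[-0.242, -0.97, 0.001], [-0.97, 0.242, -0.0], [-0.0, -0.001, -1.0]]
ft_force: [-4.9, 1.4, 5.4]
gripper_width: 0.0333
time_s: 9.35
tcp_pos: [0.6622, -0.0069, 0.0319]
ee_rot: [[-0.242, -0.97, 0.001], [-0.97, 0.242, -0.0], [-0.0, -0.001, -1.0]]
ft_force: [-5.6, 2.1, 8.7]
gripper_width: 0.0335
```

It is seated: the force reversed to +9 N. I release and retreat upward.

```bash
python3 -m jog '[[0,0,-0.1,0,0,0],[0,0,-0.1,0,0,0],[0,0,-0.1,0,0,0],[0,0,-0.1,0,0,0],[0,0,-0.1,0,0,0],[0,0,-0.1,0,0,0],[0,0,-0.1,0,0,0],[0,0,-0.1,0,0,0]]' 8.5
python3 -m jog '[[0,0,-0.5,0,0,0],[0,0,-1.5,0,0,0],[0,0,-3,0,0,0],[0,0,-5,0,0,0],[0,0,-7.5,0,0,0],[0,0,-10,0,0,0],[0,0,-12,0,0,0],[0,0,-13,0,0,0],[0,0,-13.5,0,0,0],[0,0,-13.5,0,0,0],[0,0,-13.5,0,0,0],[0,0,-13.5,0,0,0]]'
python3 - <<'E'
from h import *
from workcell import cams,status
print(status.get_state()["ft_force"])
q=cams.camera_params("wrist");p,d=cams.capture("wrist");w=cloud(p,d,**q);z=w[...,2]
m=(z>.056)&(z<.075)&(abs(w[...,0]-.66)<.06)&(abs(w[...,1])<.06);print("block",m.sum(),rect(w,m),np.nanpercentile(z[m],[2,50,98]))
p,d=cams.capture("scene");w=cloud(p,d,**cams.camera_params("scene"));z=w[...,2]
m=(z>.033)&(z<.05)&(abs(w[...,0]-.531)<.05)&(abs(w[...,1]-.19)<.05);print("A",m.sum(),rect(w,m))
cv2.imwrite("pics/s4.png",cv2.resize(p[:,:,::-1],(768,576)))
E
```

```text
time_s: 10.15
tcp_pos: [0.662, -0.0069, 0.0313]
ee_rot: [[-0.242, -0.97, 0.0], [-0.97, 0.242, 0.0], [-0.0, -0.0, -1.0]]
ft_force: [-0.2, 0.6, -0.6]
gripper_width: 0.085
time_s: 11.35
tcp_pos: [0.6615, -0.007, 0.165]
ee_rot: [[-0.242, -0.97, -0.002], [-0.97, 0.242, -0.0], [0.001, 0.002, -1.0]]
ft_force: [-0.9, -0.2, -0.4]
gripper_width: 0.0851
[-0.92055151 -0.17340726 -0.39218889]
block 1806 (array([662.9,  -6.1]), array([60.8, 34.9]), 76.0) [0.05637327 0.06414319 0.06601998]
A 153 (array([529.6, 193.7]), array([36.2, 63.2]), 8.5)
```

View pics/s4.png

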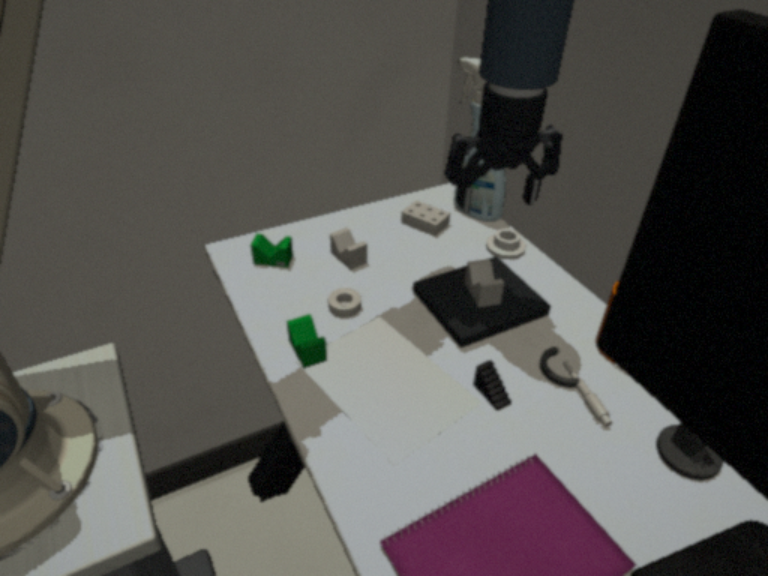

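The picture shows the steel block upright near the middle of the plate at (485,283), about 3 mm off centre. The other block is untouched and upright on the desk at (349,247), and the gripper is clear. At about 5 N the weight is unambiguous, so I leave the second block alone.

```bash
python3 -c "
from workcell import ticket;print(ticket.sign_off())"
```

```text
the job is handed in; nothing more can be done
None
```

I stood the steel V-block on the granite plate and handed the job in at about 11.5 s of the 64 s allowed; no verdict is reported.

- **Which block:** I lifted only one, the gray block nearer the front right of the desk. It read about 5 N, against 5.5 N expected for steel and 1.9 N for aluminium. That was clear enough that I did not lift the second block, although the task speaks of lifting both.
- **Placing:** I lowered the block in small steps until the wrist force reversed to about +9 N, then opened the fingers and went straight up.
- **Last checks:** The wrist camera put the block at (663, -6) mm, about 3 mm from the plate centre at (660, -6.5) mm. Its top is about 65 mm high, so it is standing upright. The other gray block still stands upright on the desk where it was, I left both green look-alikes alone, and the gripper is clear of everything.
- **Disagreements:** The first estimates of the plate centre were about 4 to 8 mm off the closer wrist view, so I used the wrist view. The force reading was about 0.5 N below the nominal steel weight, within the sensor's noise.

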